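Set a quarter-turn rail stop against a picture frame

ROBOT

A 6-joint arm with a two-finger parallel gripper is mounted at the origin on the work surface. World frame = base frame: x ahead of the robot, y to its left, z up, the work surface at z = 0. Lengths are in m, angles in degrees, forces in N, time in s.
With the tool pointing down it reaches from about 0.425 to 1.125 m from the base axis. Payload 14.9 kg.
Tool frame: the origin (TCP) lies between the finger pads; the fingertips stand 17 mm ahead of it and the grasp point (between the pads) lies 2 mm behind it; z points along the fingers, y is the line along which they close (so a half turn about z gives the same grasp; the last joint's range is limited). The gripper opens to 91 mm and grips with 3 to 60 N. Pads are 32 mm wide; open, the fingers measure 118 mm over their backs; the gripper's body (76 mm by 178 mm) begins 60 mm behind the grasp point.
Start: joints at [61.175, 21.709, 99.362, -0, 58.929, -1.908], TCP at [0.317, 0.624, 0.231] pointing down, gripper open.
Joint ranges: [-158.91, 158.91], [-42.39, 125.64], [0.06, 152.35], [-60.88, 240.88], [17.5, 164.5], [-176.32, 176.32]. Speed limits (degrees/s): [108.29, 108.29, 136.94, 180, 180, 180].

INTERFACE

Orientations are given as a 3x3 rotation matrix whose columns are the frame's x, y, z axes.
In Python, from bench import observe, eyes, workorder gives the robot as it stands.
- The arm moves only by the shell command python3 -m creep 'ROWS'. ROWS is JSON, a list that holds one entry, the list of rows, each a list of 7 numbers: the turn, a rotation vector about the tool's x, y, z in rad, then the shift along the tool's x, y, z in mm, then the opening, from -1 (shut) to 1 (fully open), so that 0 is half open. A call has exactly 10 rows; each row is the pose to reach, as a shift and turn from the pose commanded when the call began, along the tool's axes at that moment; what a row does not reach only later rows make up. A row lasts 1/8 s, in which the tool goes at most 62.5 mm and 10.7 degrees, less where a joint would pass 70% of its speed; a pose out of reach is approached as far as the arm can. A call with a gripper value outside its range is refused whole. The fingers move at their own pace and stop on an object; the grip force is fixed at half the most. Time passes only in rows, so rows that repeat a pose let the fingers close, or fill a call up. It gives the time, the measured TCP pose, the force, the opening and the grip force at its end, in the units of the state.
- observe(): the state, without advancing time (a new reading comes with each control period).
- eyes.capture(name): name is "side" or "top"; returns the picture (420x560x3 uint8, red, green, blue); there is no depth.
- eyes.calibration(name): a dict with "camera_matrix" (3x3 intrinsics, pixels), "world_from_camera" (4x4, takes a point from camera to world coordinates). Camera axes: x right, y down, z forward; pixel columns grow to the right and rows downward; lengths in m; the calibration is good to about 2 mm. A picture is of the moment at which its call begins. calibration takes no time and is no camera call.
- workorder.job_done(): hands the job in; it is judged then, once.
The state is a dict: "time_s": time; "qpos": joint angles; "joint_velocities": joint speeds; "joint_torque": joint torques, N m; "tcp_pos": TCP position; "tcp_rot": TCP orientation; "force": force on the tool from outside, world axes, zero at the start; "moment": the same for the moment, N m; "opening": opening from 0.0 (shut) to 1.0 (fully open); "grip_force": force on a finger pad.
Only numpy, scipy, OpenCV 4.12 (cv2) and the standard library are available. Lean on these libraries where they do the work, as an engineer would, in place of code of your own. Each camera call takes 0.05 s, during which the arm holds its last target. There are 200 camera calls.

TASK

A picture frame lies face down across one end of the slotted rail. Take the oblong finned stop out of the wooden parking block, drop its foot into the slot on the free part of the rail until its body sits down on the rail, and twist it a quarter turn (either way) so that the foot is locked under the slot's lips. Then slide the locked stop along the rail, without ramming, until its flat side touches the frame's edge, and let go, leaving the round knob, the loupe and the brush where they are.

Things in the scene. Friction and masses are not known exactly. Their poses are not given: they have to be found in the camera images.
- stop_mid (a point): Centre of the loose steel stop (about 200 g, 69 mm tall), which starts foot down in one pocket of the parking block, its body resting on the block. Axes: z up, y the long way of foot, body and fin alike, x across. From the bottom: foot 13 (x) by 30 (y) by 7 tall; round neck 12 across, 10 long; oblong body 22 (x) by 46 (y) by 24 tall; fin as below. Lift it straight out, 20 mm or more.
- stop_fin (a point): Centre of the stop's black fin, 12 (x) by 36 (y) by 28 mm tall, by which it is grasped; 14 below the stop's top, 26 above the middle of its body, 55 above the foot's underside. Same axes.
- stop_foot (a point): Centre of the stop's foot, on the stop's axis, 51.5 mm below the fin's centre, 3.5 mm above the foot's underside. Same axes. With the stop seated in the rail it lies 8.5 mm above the bench.
- rail: Fixed aluminium T-slot rail on the bench, 46 mm wide (x), 348 long with its black end caps (y, the slot's direction; +y is towards the frame), 22 tall; origin at the centre of its underside. The frame covers the +y end; from 200 to 270 mm of slot lies free.
- rail_top (a point): Centre of the rail's top, in the slot's mouth. Slot 16 mm wide, 340 long, on the middle line; lips 7 thick, under them a channel 38 wide, its floor 19 below the top. The foot passes the slot only lengthwise; the body then rests on the rail's top, the foot with 3 mm play under the lips and 2 mm over the floor. Turned a quarter, the stop slides along the rail with plain friction, no detent.
- frame_edge (a point): Middle of the frame edge that faces the stop, on the rail's middle line, half-way up the edge (31 mm above the bench). Its y axis is the rail's, pointing into the frame. The turned stop touches when its axis is 11 mm (half its body's width) short of this point. The seated stop's body stands 46 above the bench, so fingers on the fin pass over the frame.
- frame_mid (a point): Centre of the fixed wooden picture frame, 280 (x) by 300 (y) mm, bars 35 wide, 18 thick; underside level with the rail's top (22 above the bench), top of the bars 40 above the bench, small brass plates to 43.
- holder_top (a point): Centre of the top of the fixed parking block, a light wooden block 60 (x) by 170 (y) by 22 tall with two pockets 16 by 33 at y = -40 and +40 mm, one with the stop and one with the round knob; which is which changes.
- knob_mid (a point): Middle of the round black knob (34 diameter, 42 tall on a thin round stem) in the other pocket: leave alone.
- loupe_mid (a point): Middle of a black eyepiece loupe, 42 diameter, 38 tall, standing beside the rail: leave alone.
- brush_grip (a point): Point on the handle of a brush 170 long lying beside the rail: leave alone.
Not all that is in view belongs to the job. Of the things that look like the part that bears stop_mid, the middle-sized one is meant.

How it is judged (in metres and radians):
On the way, in this order (a step that is already met when the one before it is completed fails the run):
1. the stop's foot is down in the slot, lengthwise, the body seated on the rail (z of stop_foot in the frame of rail below 0.0108 m and x of stop_foot in the frame of rail between -0.006 and 0.006 m and angle between the y axis of stop_foot and the y axis of rail, either way round below 0.3 rad), for 0.1 s.
2. the seated stop has been twisted a quarter turn (within 13 degrees), its foot under the lips (z of stop_foot in the frame of rail below 0.0125 m and x of stop_foot in the frame of rail between -0.006 and 0.006 m and angle between the y axis of stop_foot and the y axis of rail, either way round above 1.344 rad), for 0.2 s.
At the end, for the whole second after the job is handed in: The stop sits upright (within 6 degrees) and at rest with its body down on the rail (within about 2 mm), its foot turned crossways under the lips (within 13 degrees of a right angle), and its flat side within 3 mm of the frame's edge (z of stop_foot in the frame of rail below 0.0108 m and x of stop_foot in the frame of rail between -0.006 and 0.006 m and angle between the y axis of stop_foot and the y axis of rail, either way round above 1.344 rad and angle between stop_foot's own z axis and vertical below 0.1 rad and y of stop_foot in the frame of frame_edge above -0.014 m and linear speed of stop below 0.01 m/s); the robot touches nothing.
It fails at once if the stop was rammed into the frame (over 40 N) (contact force between stop and frame above 40 N).
It fails at once if the round knob was moved more than 20 mm (distance of knob_mid from where it was at the start of the episode above 0.02 m).
It fails at once if the loupe or the brush was moved more than 30 mm (distance of any of loupe_mid, brush_grip from where it was at the start of the episode above 0.03 m).
It also fails if it takes over 54 s, if anything falls off the work surface, if the arm or the gripper's body presses on something with over 40 N, if the wrist force passes 120 N, or if a joint passes its speed limit or range.

## Working session

There is one attempt and no reset: what is moved stays moved. The work goes in short steps, Python scripts to look and compute and a shell command to move; the robot and the scene stay as the last step left them, time stands still between calls to the robot, and variables do not carry over. Pictures are saved under pics/ and viewed, at most 10 in all, crops included, and the job is handed in when it is done.

```bash
mkdir -p pics; cat > h.py <<'E'
import numpy as np, cv2, json
from bench import observe, eyes, workorder
def snap(n,f):
    im=eyes.capture(n); cv2.imwrite('pics/'+f,im[:,:,::-1]); return im
def ray(n,u,v):
    c=eyes.calibration(n);K=np.array(c["camera_matrix"]);T=np.array(c["world_from_camera"])
    d=T[:3,:3]@np.linalg.solve(K,[u,v,1]);return T[:3,3],d
def onz(n,u,v,z):
    o,d=ray(n,u,v);return o+d*(z-o[2])/d[2]
def proj(n,p):
    c=eyes.calibration(n);K=np.array(c["camera_matrix"]);T=np.linalg.inv(np.array(c["world_from_camera"]))
    q=K@(T[:3,:3]@np.asarray(p)+T[:3,3]);return q[:2]/q[2]
def tri(a,b):
    A=0;B=0
    for n,(u,v) in (a,b):
        o,d=ray(n,u,v);d=d/np.linalg.norm(d);M=np.eye(3)-np.outer(d,d);A=A+M;B=B+M@o
    return np.linalg.solve(A,B)
E
python3 - <<'E'
from h import *
np.set_printoptions(precision=4,suppress=True)
for n in('top','side'):
    im=snap(n,n+'0.png'); print(eyes.calibration(n))
print(observe())
E
```

```text
{'camera_matrix': array([[522.2835,   0.    , 282.6311],
       [  0.    , 522.2835, 207.3634],
       [  0.    ,   0.    ,   1.    ]]), 'world_from_camera': array([[-0.0183, -0.9821,  0.1873,  0.3345],
       [-0.9998,  0.0186,  0.    , -0.069 ],
       [-0.0035, -0.1873, -0.9823,  1.3874],
       [ 0.    ,  0.    ,  0.    ,  1.    ]])}
{'camera_matrix': array([[402.4592,   0.    , 291.3782],
       [  0.    , 402.4592, 210.1894],
       [  0.    ,   0.    ,   1.    ]]), 'world_from_camera': array([[ 0.6786, -0.4407,  0.5877,  0.0884],
       [-0.7345, -0.4084,  0.5419, -0.5373],
       [ 0.0012, -0.7994, -0.6008,  0.5889],
       [ 0.    ,  0.    ,  0.    ,  1.    ]])}
{'time_s': 0.1, 'qpos': array([61.1769, 21.7351, 99.3929,  0.0013, 58.9282, -1.9084]), 'joint_velocities': array([-0.0809, -0.0998, -0.0605, -0.0598,  0.0056, -0.0474]), 'joint_torque': array([ -0.0004, -76.5028, -43.5293,   0.0651,   0.0398,   0.    ]), 'tcp_pos': array([0.3167, 0.6239, 0.2304]), 'tcp_rot': array([[-0.8917,  0.4527, -0.0005],
       [ 0.4527,  0.8917, -0.0008],
       [ 0.0001, -0.001 , -1.    ]]), 'force': array([-0.212 ,  0.6596, -0.0103]), 'moment': array([ 0.0061, -0.0352, -0.0336]), 'grip_force': 0.0, 'opening': 1.00069051468812}
```

View pics/top0.png

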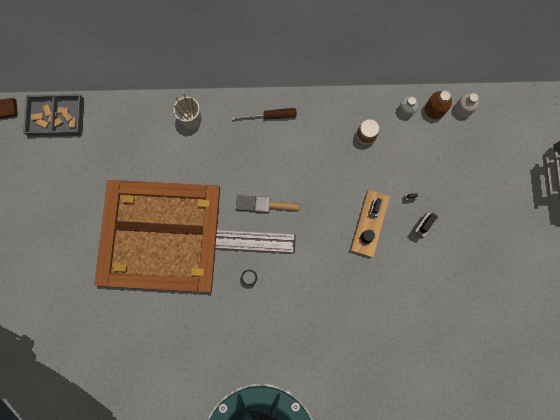

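View pics/side0.png

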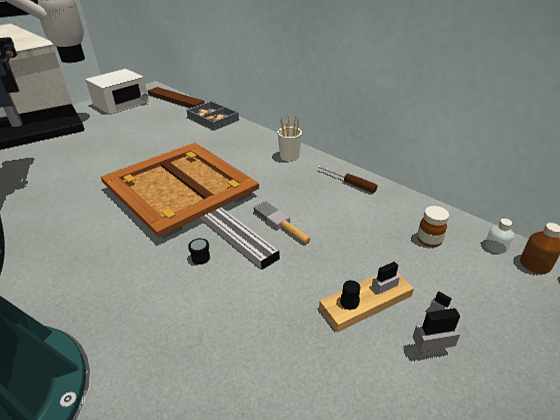

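The top view shows the block at (370,224), with the stop in its pocket at (375,208) and the knob at (367,237). The rail runs from (216,240) to (294,243), the frame's near bar is at x≈208, the loupe is at (249,278) and the brush at (268,205). The larger and smaller decoys stand loose at (426,224) and (411,197). Next I'll measure on enlarged crops.

```bash
cat > m.py <<'E'
from h import *
np.set_printoptions(precision=4,suppress=True)
im=cv2.imread('pics/top0.png');hsv=cv2.cvtColor(im,cv2.COLOR_BGR2HSV)
def big(m,x0,y0,x1,y1):
    k=np.zeros_like(m);k[y0:y1,x0:x1]=m[y0:y1,x0:x1]
    return max(cv2.findContours(k,0,1)[0],key=cv2.contourArea)
wood=cv2.inRange(hsv,(8,80,90),(25,255,255))
c=big(wood,345,180,400,265);w=np.array([onz('top',u,v,.022)[:2] for u,v in cv2.convexHull(c)[:,0]],np.float32)
print('block',cv2.minAreaRect(w))
print(cv2.boxPoints(cv2.minAreaRect(w)))
rail=cv2.inRange(hsv,(0,0,150),(180,70,255));c=big(rail,217,225,300,258)
w=np.array([onz('top',u,v,.022)[:2] for u,v in cv2.convexHull(c)[:,0]],np.float32);r=cv2.minAreaRect(w)
print('rail',r);print(cv2.boxPoints(r))
fr=cv2.inRange(hsv,(3,110,60),(18,255,255));c=big(fr,85,170,225,300)
w=np.array([onz('top',u,v,.04)[:2] for u,v in cv2.convexHull(c)[:,0]],np.float32);r=cv2.minAreaRect(w)
print('frame',r);print(cv2.boxPoints(r))
a=cv2.resize(im[185:265,345:440],None,fx=6,fy=6,interpolation=2)[:,:420]
b=cv2.resize(im[215:265,200:300],None,fx=6,fy=6,interpolation=2)
s=cv2.imread('pics/side0.png');c=cv2.resize(s[250:335,310:420],None,fx=6,fy=6,interpolation=2)
cv2.imwrite('pics/a.png',a)
cv2.imwrite('pics/b.png',b);cv2.imwrite('pics/c.png',c)
E
python3 m.py
```

```text
block ((0.5486922860145569, -0.29914575815200806), (0.060998037457466125, 0.1708056926727295), 71.73273468017578)
[[ 0.458  -0.3013]
 [ 0.6202 -0.3549]
 [ 0.6394 -0.297 ]
 [ 0.4772 -0.2434]]
rail ((0.4969398081302643, 0.006945125758647919), (0.19900387525558472, 0.025787418708205223), 85.65254974365234)
[[ 0.4765 -0.0913]
 [ 0.5023 -0.0932]
 [ 0.5173  0.1052]
 [ 0.4916  0.1071]]
frame ((0.5251915454864502, 0.25662150979042053), (0.3013744652271271, 0.27927616238594055), 85.69105529785156)
[[0.3746 0.1169]
 [0.6531 0.0959]
 [0.6758 0.3964]
 [0.3973 0.4174]]
```

View pics/a.png

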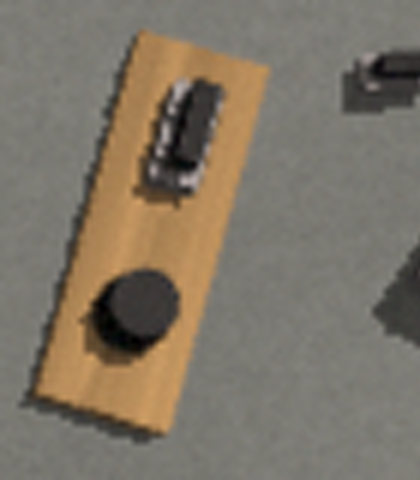

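View pics/b.png

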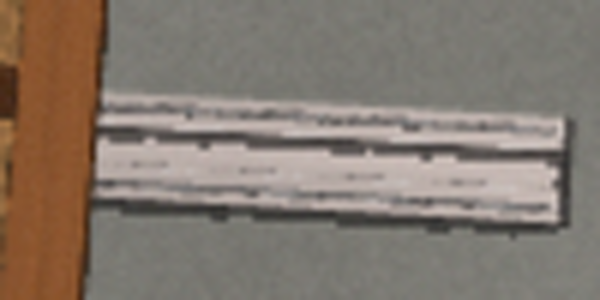

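View pics/c.png

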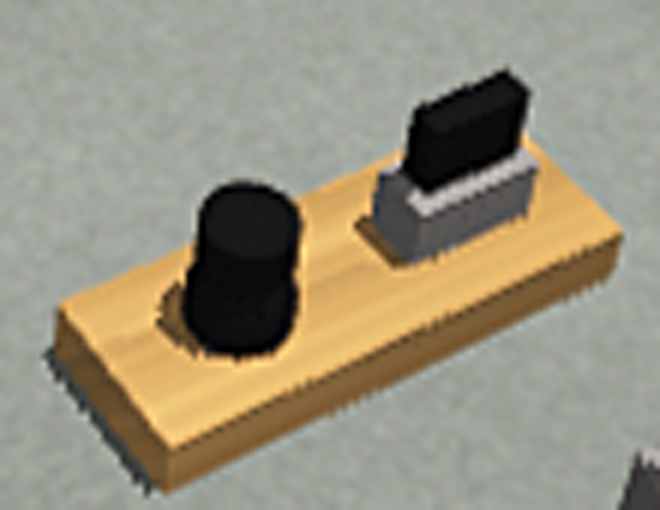

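Crop a has the fin top at about (378,206) in the full picture. Crop b shows the rail top between full-picture rows ≈230.5 and 248.5 at its left end. Crop c confirms that the oblong stop sits in the far pocket. Now for subpixel measurements of the rail centre line and the fin.

```bash
cat > m2.py <<'E'
from h import *
np.set_printoptions(precision=4,suppress=True)
g=cv2.cvtColor(cv2.imread('pics/top0.png'),cv2.COLOR_BGR2GRAY).astype(float)
up=[];lo=[]
for u in range(222,290):
    mid=239.4+(u-217)*4.2/78
    r=np.arange(int(mid)-13,int(mid)+14);d=np.diff(g[r,u]);
    i=[k for k in range(len(d)) if d[k]>15][0]; up.append((u,r[i]+ .5+ 0))
    # lower: last strong bright->dark
    j=[k for k in range(len(d)) if d[k]<-30][-1]; lo.append((u,r[j]+.5))
def med(p):
    p=np.array(p);k=np.polyfit(p[:,0],p[:,1],1)
    for _ in range(5):
        e=np.abs(p[:,1]-np.polyval(k,p[:,0]));k=np.polyfit(*p[e<=1].T,1)
    return k
ku,kl=med(up),med(lo)
for u in(225,255,285):
    a=onz('top',u,np.polyval(ku,u),.022);b=onz('top',u,np.polyval(kl,u),.022)
    print(u,np.polyval(ku,u),np.polyval(kl,u),a,b,(a+b)/2,np.linalg.norm(a-b))
print(g[228:254,255].astype(int),g[228:254,240].astype(int))
im=cv2.imread('pics/top0.png');dk=(im.max(2)<75).astype(np.uint8)
for (x0,y0,x1,y1,z) in((370,193,386,219,.074),(400,188,422,206,.0),(410,208,440,242,0),(240,268,259,290,.038)):
    k=np.zeros_like(dk);k[y0:y1,x0:x1]=dk[y0:y1,x0:x1];c=max(cv2.findContours(k,0,1)[0],key=cv2.contourArea)
    r=cv2.minAreaRect(np.array([onz('top',u,v,z)[:2] for u,v in c[:,0]],np.float32));print(r)
# block fin via hypothesis
C=np.array([.5487,-.2991]);d=np.array([.9496,-.3138])
p=C+.04*d;print('stop pred',p,'px top',proj('top',[*p,.074]),'side',proj('side',[*p,.074]))
s=cv2.imread('pics/side0.png');dk=(s.max(2)<60).astype(np.uint8)
for n in range(1):
    k=np.zeros_like(dk);k[258:284,374:402]=dk[258:284,374:402];c=max(cv2.findContours(k,0,1)[0],key=cv2.contourArea)
    print(cv2.boundingRect(c),cv2.moments(c)['m10']/cv2.moments(c)['m00'],cv2.moments(c)['m01']/cv2.moments(c)['m00'],'pred mid fin',proj('side',[*p,.06]))
    n=np.array([-d[1],d[0]])
    P=[proj('side',[*(p+a*.018*d+b*.006*n),z]) for a in(-1,1) for b in(-1,1) for z in(.046,.074)]
    h=cv2.convexHull(np.array(P,np.float32));M=cv2.moments(h);print('pred hull',M['m10']/M['m00'],M['m01']/M['m00'],h.min(0),h.max(0))
# rail/ frame edge prediction
for q in([.3746,.1169],[.6531,.0959]):print(proj('side',[*q,.04]))
for q in([.4765,-.0913],[.5023,-.0932]):print(proj('side',[*q,.022]))
E
python3 m2.py
```

```text
225 230.10478299041876 247.97362293392385 [0.5366 0.0843 0.022 ] [0.4893 0.0842 0.022 ] [0.5129 0.0842 0.022 ] 0.04734043358961392
255 231.76642363629426 249.69194945986192 [0.5307 0.0051 0.022 ] [0.4833 0.0055 0.022 ] [0.507  0.0053 0.022 ] 0.04741505042016233
285 233.42806428216974 251.41027598579998 [ 0.5248 -0.074   0.022 ] [ 0.4773 -0.0731  0.022 ] [ 0.501  -0.0735  0.022 ] 0.0474948706974677
[116 118 116 122 147 179 143 104 177 174  73  84 118 187 183 177 170 172
 172 114 166 173  61  73 123 117] [118 121 120 141 175 134 104 177 170  79  98 176 181 181 172 137 173 167
 107 147 172  91  76 121 119 118]
((0.5810183882713318, -0.3042704463005066), (0.020576266571879387, 0.05131981894373894), 71.46700286865234)
((0.6169833540916443, -0.41330668330192566), (0.041491322219371796, 0.024915866553783417), 88.91061401367188)
((0.5403900146484375, -0.4418724775314331), (0.03680425137281418, 0.09547915309667587), 52.26692581176758)
((0.407888263463974, 0.023191645741462708), (0.040310848504304886, 0.04536689072847366), 62.62644958496094)
stop pred [ 0.5867 -0.3117] px top [377.3657 204.9223] side [386.7914 265.6635]
(377, 262, 21, 20) 386.9611919611919 271.6056826056826 pred mid fin [385.6872 271.1729]
pred hull 385.6495950952698 271.12906781560145 [[374.7933 260.2344]] [[396.7495 282.1943]]
[155.8814 231.6631]
[258.2942 182.6818]
[259.1238 259.8512]
[268.9039 253.8285]
```

The side view agrees with the top to about 1 px. That puts the stop at (0.587,−0.312) with its long axis at −18.3°, and the rail line through (0.507,0.005) in direction (0.0755,0.997). I'm moving over the stop.

```bash
python3 -m creep '[[[0,0,-0.15,-665,-712,70,0],[0,0,-0.15,-665,-712,70,0],[0,0,-0.15,-665,-712,70,0],[0,0,-0.15,-665,-712,70,0],[0,0,-0.15,-665,-712,70,0],[0,0,-0.15,-665,-712,70,0],[0,0,-0.15,-665,-712,70,0],[0,0,-0.15,-665,-712,70,0],[0,0,-0.15,-665,-712,70,0],[0,0,-0.15,-665,-712,70,0]]]'; cat > go.py <<'E'
# shift/turn needed in the tool axes: go.py x y z yangle
from h import *; import sys
from scipy.spatial.transform import Rotation as R
x,y,z,a=map(float,sys.argv[1:]);s=observe();T=np.array(s['tcp_rot']);a=np.radians(a)
G=np.array([[np.sin(a),np.cos(a),0],[-np.cos(a),np.sin(a),0],[0,0,-1]])
print('turn',R.from_matrix(T.T@G).as_rotvec().round(4),'shift',(T.T@(np.array([x,y,z])-s['tcp_pos'])*1000).round(1))
print(s['time_s'],s['tcp_pos'].round(4),'yang',np.degrees(np.arctan2(T[1,1],T[0,1])).round(2),T[:,2].round(3),s['force'].round(1),s['opening'],s['grip_force'])
E
python3 go.py .587 -.312 .16 71.7
```

```text
time_s: 1.35
tcp_pos: [0.4903, 0.0233, 0.1861]
tcp_rot: [[-0.949, 0.314, 0.0], [0.314, 0.949, 0.0], [-0.0, 0.0, -1.0]]
force: [1.8, 0.9, 0.3]
opening: 0.502
grip_force: 0.0Traceback (most recent call last):
  File "go.py", line 6, in <module>
    print('turn',R.from_matrix(T.T@G).as_rotvec().round(4),'shift',(T.T@(np.array([x,y,z])-s['tcp_pos'])*1000).round(1))
                 ~~~~~~~~~~~~~^^^^^^^
  File "scipy/spatial/transform/_rotation.pyx", line 1143, in scipy.spatial.transform._rotation.Rotation.from_matrix
ValueError: Non-positive determinant (left-handed or null coordinate frame) in rotation matrix 0: [[-9.99999854e-01  4.41663197e-04  3.10118714e-04]
 [ 4.41617471e-04  9.99999892e-01 -1.47498747e-04]
 [ 3.10183826e-04  1.47361771e-04  9.99999941e-01]].
```

```bash
sed -i 's/\[\[np.sin(a),np.cos(a),0\],\[-np.cos(a),np.sin(a),0\]/[[-np.sin(a),np.cos(a),0],[np.cos(a),np.sin(a),0]/' go.py
python3 go.py .587 -.312 .12 71.7
```

```text
turn [ 0.0001  0.0003 -0.0004] shift [-197.2 -287.9   66.1]
1.35 [0.4903 0.0233 0.1861] yang 71.67 [ 0.  0. -1.] [1.8 0.9 0.3] 0.5015161445317048 0.0
```

```bash
python3 -m creep '[[[0,0,0,-197,-288,66,0],[0,0,0,-197,-288,66,0],[0,0,0,-197,-288,66,0],[0,0,0,-197,-288,66,0],[0,0,0,-197,-288,66,0],[0,0,0,-197,-288,66,0],[0,0,0,-197,-288,66,0],[0,0,0,-197,-288,66,0],[0,0,0,-197,-288,66,0],[0,0,0,-197,-288,66,0]]]'; python3 go.py .587 -.312 .067 71.7
python3 - <<'E'
from h import *
t=snap('top','top1.png');s=snap('side','side1.png')
a=cv2.resize(t[170:250,340:440],(600,480),interpolation=2);b=cv2.resize(s[210:310,330:450],(576,480),interpolation=2)
cv2.imwrite('pics/d.png',cv2.resize(np.hstack([a,b])[:,:,::-1],(800,326)))
E
```

```text
time_s: 2.6
tcp_pos: [0.5866, -0.3092, 0.1205]
tcp_rot: [[-0.95, 0.314, 0.0], [0.314, 0.95, -0.0], [-0.0, -0.0, -1.0]]
force: [0.3, -0.5, 0.2]
opening: 0.501
grip_force: 0.0
turn [-0.      0.0002  0.0005] shift [-1.3 -2.5 53.5]
2.6 [ 0.5866 -0.3092  0.1205] yang 71.73 [ 0. -0. -1.] [ 0.3 -0.5  0.2] 0.5013725791014736 0.0
```

View pics/d.png

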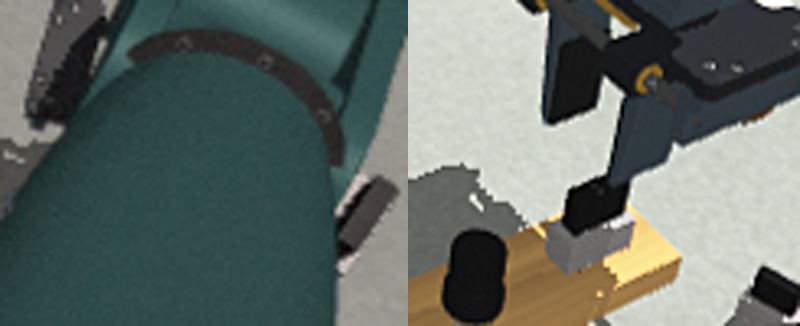

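In the side view the fin is between the half-open fingers, and the knob is well clear. Descending.

```bash
python3 -m creep '[[[0,0,0,0,0,15,0],[0,0,0,0,0,30,0],[0,0,0,0,0,45,0],[0,0,0,0,0,53,0],[0,0,0,0,0,53,0],[0,0,0,0,0,53,-0.4],[0,0,0,0,0,53,-1],[0,0,0,0,0,53,-1],[0,0,0,0,0,53,-1],[0,0,0,0,0,53,-1]]]'; python3 go.py .587 -.312 .067 71.7
```

```text
time_s: 3.95
tcp_pos: [0.5865, -0.3107, 0.0673]
tcp_rot: [[-0.949, 0.314, 0.0], [0.314, 0.949, -0.001], [-0.001, -0.001, -1.0]]
force: [-1.0, -5.7, 0.1]
opening: 0.128
grip_force: 29.9
turn [-0.0009  0.0005 -0.0001] shift [-0.9 -1.1  0.3]
3.95 [ 0.5865 -0.3107  0.0673] yang 71.69 [ 0.    -0.001 -1.   ] [-1.  -5.7  0.1] 0.1279651938653989 29.90556836128235
```

```bash
python3 -m creep '[[[0,0,0,0,0,-6,-1],[0,0,0,0,0,-14,-1],[0,0,0,0,0,-24,-1],[0,0,0,0,0,-36,-1],[0,0,0,0,0,-48,-1],[0,0,0,0,0,-60,-1],[0,0,0,0,0,-70,-1],[0,0,0,0,0,-70,-1],[0,0,0,0,0,-70,-1],[0,0,0,0,0,-70,-1]]]'; python3 go.py .508 .015 .115 -4.33
```

```text
time_s: 5.2
tcp_pos: [0.5863, -0.3099, 0.1366]
tcp_rot: [[-0.949, 0.314, -0.001], [0.314, 0.949, 0.0], [0.001, 0.0, -1.0]]
force: [0.0, -0.2, -2.7]
opening: 0.129
grip_force: 30.0
turn [-4.0000e-04 -8.0000e-04  1.3266e+00] shift [176.4 283.8  21.8]
5.2 [ 0.5863 -0.3099  0.1366] yang 71.68 [-0.001  0.    -1.   ] [ 0.  -0.2 -2.7] 0.1292081163116116 29.97901886701584
```

```bash
python3 -m creep '[[[0,0,0.17,22,36,0,-1],[0,0,0.34,45,73,0,-1],[0,0,0.51,68,109,0,-1],[0,0,0.68,90,145,0,-1],[0,0,0.85,113,182,0,-1],[0,0,1.02,136,218,5,-1],[0,0,1.19,158,255,12,-1],[0,0,1.327,176,284,22,-1],[0,0,1.327,176,284,22,-1],[0,0,1.327,176,284,22,-1]]]'; python3 go.py .508 .015 .115 -4.33
cat > look.py <<'E'
from h import *; import sys
s=snap('side','side_%s.png'%sys.argv[1])
x,y=map(int,sys.argv[2:4]);cv2.imwrite('pics/z_%s.png'%sys.argv[1],cv2.resize(s[y:y+100,x:x+130],(780,600),interpolation=2)[:,:,::-1])
st=observe();p=st['tcp_pos'];print(proj('side',p),proj('side',p-[0,0,.062]))
E
python3 look.py 1 160 150
```

```text
time_s: 6.45
tcp_pos: [0.509, 0.0147, 0.1152]
tcp_rot: [[0.074, 0.997, 0.0], [0.997, -0.074, -0.0], [-0.0, 0.0, -1.0]]
force: [0.2, -0.3, -1.5]
opening: 0.131
grip_force: 30.0
turn [0.0001 0.0001 0.0015] shift [ 0.2 -1.   0.2]
6.45 [0.509  0.0147 0.1152] yang -4.24 [ 0. -0. -1.] [ 0.2 -0.3 -1.5] 0.13129950200568377 29.97905731201172
[233.09987599 194.6063597 ] [235.56729213 218.2559131 ]
```

View pics/z_1.png

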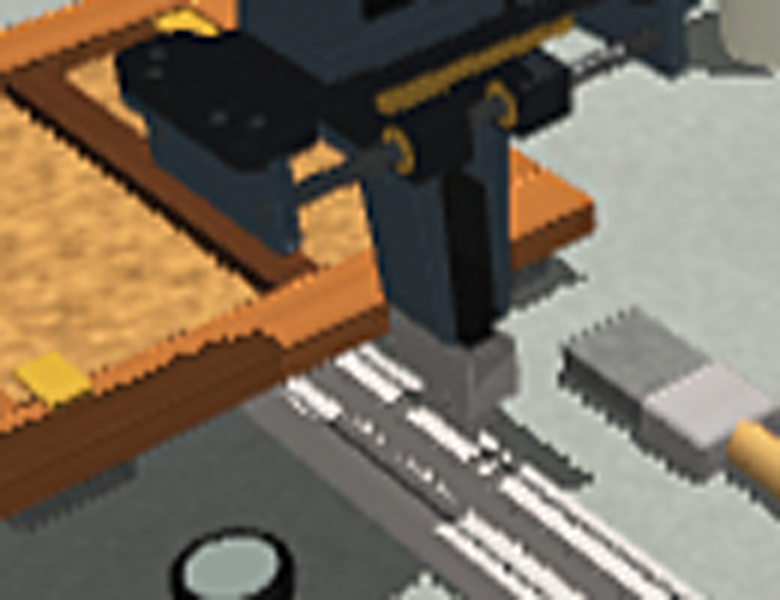

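```bash
python3 - <<'E'
from h import *
st=observe();p=st['tcp_pos'];T=st['tcp_rot'];ex=T[:,0];ey=T[:,1]
print('foot',p[2]-.062)
im=cv2.resize(cv2.imread('pics/side_1.png')[180:240,200:280],(800,600),interpolation=1)
f=p-[0,0,.0623]
def box(hx,hy,z0,z1,col):
    for z in(z0,z1):
        q=np.array([(proj('side',f+a*hx*ex+b*hy*ey+[0,0,z])-[200,180]+.5)*10 for a,b in((1,1),(1,-1),(-1,-1),(-1,1))],np.int32)
        cv2.polylines(im,[q],True,col,1)
box(.023,.011,.017,.041,(0,0,255));box(.015,.0065,0,.007,(0,255,255))
cv2.imwrite('pics/e.png',im)
E
```

```text
foot 0.05332712671697436
```

View pics/e.png

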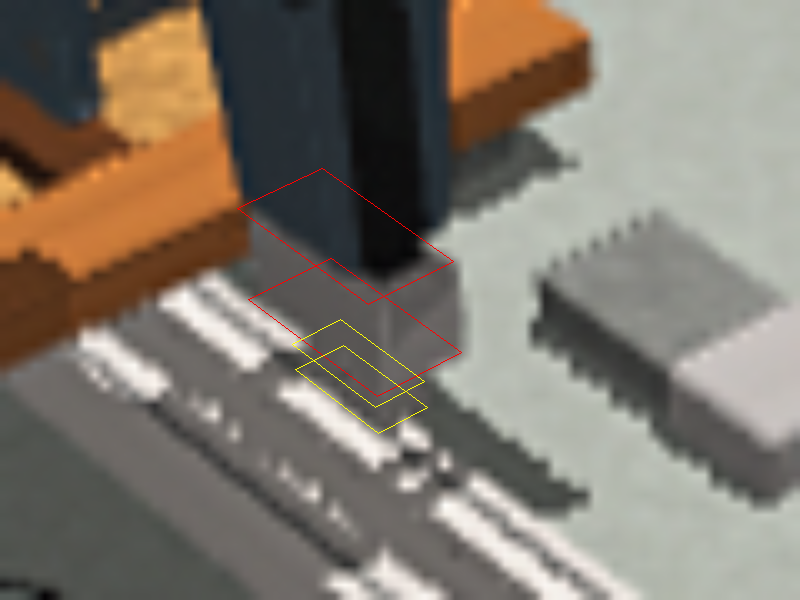

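The overlay shows the body about 1 px to the right of the prediction. To find the camera bias, I'll average intensity profiles across the rail in both cameras.

```bash
python3 - <<'E'
from h import *
C=np.array([.5070,.0053]);ry=np.array([.0755,.9971]);rx=np.array([.9971,-.0755])
xs=np.arange(-32,33,1.)
for n in('top','side'):
    g=cv2.cvtColor(cv2.imread(f'pics/{n}0.png'),cv2.COLOR_BGR2GRAY).astype(np.float32)
    P=np.array([[proj(n,[*(C+x/1000*rx+s*ry),.022]) for x in xs] for s in np.linspace(-.07,.07,60)],np.float32)
    v=cv2.remap(g,P[:,:,0],P[:,:,1],1).mean(0)
    print(n);print(' '.join(f'{int(x)}:{int(a)}' for x,a in zip(xs,v)))
    # end of the rail and frame edge along the rail at x=+15 lip
    ss=np.arange(-112,-70,1.)
    P=np.array([[proj(n,[*(C+x/1000*rx+s/1000*ry),.022]) for s in ss] for x in (14,16,18)],np.float32)
    v=cv2.remap(g,P[:,:,0],P[:,:,1],1).mean(0);print('end',' '.join(f'{int(x)}:{int(a)}' for x,a in zip(ss,v)))
    im=cv2.imread(f'pics/{n}0.png').astype(np.float32);ss=np.arange(85,125,1.)
    P=np.array([[proj(n,[*(C+x/1000*rx+s/1000*ry),.04]) for s in ss] for x in np.arange(-60,61,4)],np.float32)
    v=cv2.remap(im[:,:,2]-im[:,:,0],P[:,:,0],P[:,:,1],1).mean(0);print('frame',' '.join(f'{int(x)}:{int(a)}' for x,a in zip(ss,v)))
E
```

```text
Traceback (most recent call last):
  File "h.py", line 11, in proj
    c=eyes.calibration(n);K=np.array(c["camera_matrix"]);T=np.linalg.inv(np.array(c["world_from_camera"]))
ValueError: time passes only in moves, steps and waits
```

```bash
python3 - <<'E'
s=open('h.py').read().replace('def snap','from functools import lru_cache\n@lru_cache\ndef cal(n): return eyes.calibration(n)\ndef snap').replace('c=eyes.calibration(n)','c=cal(n)')
open('h.py','w').write(s)
E
python3 - <<'E'
from h import *
C=np.array([.5070,.0053]);ry=np.array([.0755,.9971]);rx=np.array([.9971,-.0755])
xs=np.arange(-32,33,1.)
def prof(im,n,pts):
    P=np.array([[proj(n,p) for p in r] for r in pts],np.float32)
    return cv2.remap(im,P[:,:,0],P[:,:,1],1).mean(0)
show=lambda t,x,v:print(t,' '.join(f'{int(a)}:{int(b)}' for a,b in zip(x,v)))
for n in('top','side'):
    im=cv2.imread(f'pics/{n}0.png').astype(np.float32);g=im.mean(2)
    show(n,xs,prof(g,n,[[[*(C+x/1000*rx+s*ry),.022] for x in xs] for s in np.linspace(-.07,.07,60)]))
    ss=np.arange(-112,-70,1.)
    show('end',ss,prof(g,n,[[[*(C+x/1000*rx+s/1000*ry),.022] for s in ss] for x in(14,16,18)]))
    ss=np.arange(85,125,1.)
    show('frame',ss,prof(im[:,:,2]-im[:,:,0],n,[[[*(C+x/1000*rx+s/1000*ry),.04] for s in ss] for x in range(-60,61,4)]))
E
```

```text
top -32:118 -31:113 -30:102 -29:87 -28:75 -27:67 -26:65 -25:74 -24:97 -23:128 -22:154 -21:163 -20:159 -19:147 -18:133 -17:126 -16:132 -15:149 -14:164 -13:171 -12:174 -11:176 -10:175 -9:170 -8:167 -7:170 -6:174 -5:178 -4:180 -3:182 -2:183 -1:182 0:178 1:164 2:141 3:116 4:99 5:87 6:82 7:93 8:121 9:152 10:170 11:177 12:177 13:171 14:155 15:137 16:126 17:128 18:137 19:150 20:163 21:168 22:162 23:149 24:135 25:127 26:122 27:119 28:118 29:118 30:118 31:118 32:118
end -112:123 -111:123 -110:123 -109:121 -108:119 -107:115 -106:104 -105:93 -104:87 -103:86 -102:86 -101:118 -100:155 -99:181 -98:173 -97:165 -96:159 -95:157 -94:155 -93:156 -92:156 -91:157 -90:157 -89:156 -88:157 -87:157 -86:158 -85:159 -84:159 -83:159 -82:158 -81:156 -80:154 -79:151 -78:148 -77:151 -76:153 -75:154 -74:153 -73:151 -72:151 -71:150
frame 85:9 86:9 87:9 88:9 89:9 90:9 91:9 92:9 93:10 94:9 95:9 96:9 97:9 98:10 99:11 100:15 101:24 102:37 103:52 104:68 105:81 106:88 107:91 108:91 109:92 110:92 111:93 112:93 113:94 114:93 115:93 116:92 117:91 118:91 119:90 120:90 121:89 122:89 123:90 124:90
side -32:93 -31:93 -30:93 -29:
[... 357 characters left out ...]
199 24:186 25:173 26:164 27:160 28:159 29:159 30:160 31:160 32:160
end -112:38 -111:26 -110:16 -109:10 -108:8 -107:7 -106:5 -105:8 -104:26 -103:64 -102:127 -101:184 -100:201 -99:199 -98:190 -97:174 -96:164 -95:148 -94:141 -93:126 -92:129 -91:133 -90:152 -89:164 -88:163 -87:164 -86:168 -85:167 -84:157 -83:154 -82:159 -81:161 -80:151 -79:141 -78:134 -77:138 -76:149 -75:152 -74:159 -73:165 -72:162 -71:152
frame 85:57 86:61 87:63 88:63 89:63 90:63 91:63 92:63 93:62 94:62 95:60 96:59 97:58 98:63 99:73 100:88 101:102 102:114 103:121 104:126 105:129 106:130 107:131 108:131 109:131 110:131 111:131 112:131 113:131 114:131 115:130 116:129 117:128 118:127 119:127 120:126 121:127 122:127 123:128 124:129
```

The cameras agree on the rail's middle line to within 1 mm, and the side camera reads about 1.5 mm low along y. I'll correct by −1 mm in tool y and go down to just above the slot, then feel the way in.

```bash
python3 -m creep '[[[0,0,0,0,-1,10,-1],[0,0,0,0,-1,20,-1],[0,0,0,0,-1,27,-1],[0,0,0,0,-1,27,-1],[0,0,0,0,-1,29,-1],[0,0,0,0,-1,31,-1],[0,0,0,0,-1,33,-1],[0,0,0,0,-1,35,-1],[0,0,0,0,-1,36,-1],[0,0,0,0,-1,36,-1]]]'; python3 go.py .508 .015 .067 -4.33
```

```text
time_s: 7.75
tcp_pos: [0.5077, 0.015, 0.0791]
tcp_rot: [[0.076, 0.997, -0.0], [0.997, -0.076, -0.0], [-0.0, -0.0, -1.0]]
force: [-0.6, 0.1, -2.6]
opening: 0.129
grip_force: 30.0
turn [-0.0001  0.     -0.0004] shift [ 0.   0.3 12.1]
7.75 [0.5077 0.015  0.0791] yang -4.35 [-0. -0. -1.] [-0.6  0.1 -2.6] 0.12926558389984097 29.97905194759369
```

The foot is 5 mm into the slot with no contact force. Seating it.

```bash
python3 -m creep '[[[0,0,0,0,0,3,-1],[0,0,0,0,0,6,-1],[0,0,0,0,0,9,-1],[0,0,0,0,0,10.5,-1],[0,0,0,0,0,11.5,-1],[0,0,0,0,0,12,-1],[0,0,0,0,0,12,-1],[0,0,0,0,0,12,-1],[0,0,0,0,0,12,-1],[0,0,0,0,0,12,-1]]]'; python3 go.py .508 .015 .067 85.67
```

```text
time_s: 9.0
tcp_pos: [0.5078, 0.015, 0.0672]
tcp_rot: [[0.076, 0.997, 0.0], [0.997, -0.076, -0.0], [-0.0, 0.0, -1.0]]
force: [-0.5, 0.3, -1.2]
opening: 0.127
grip_force: 30.0
turn [ 1.0000e-04  1.0000e-04 -1.5712e+00] shift [0.  0.2 0.2]
9.0 [0.5078 0.015  0.0672] yang -4.36 [ 0. -0. -1.] [-0.5  0.3 -1.2] 0.12745312831276479 29.9801105260849
```

```bash
python3 -m creep '[[[0,0,-0.1,0,0,0,-1],[0,0,-0.2,0,0,0,-1],[0,0,-0.3,0,0,0,-1],[0,0,-0.4,0,0,0,-1],[0,0,-0.5,0,0,0,-1],[0,0,-0.6,0,-0.2,0,-1],[0,0,-0.7,0,-0.3,0,-1],[0,0,-0.8,0,-0.4,0,-1],[0,0,-0.8,0,-0.4,0,-1],[0,0,-0.8,0,-0.4,0,-1]]]'; python3 go.py .5075 .015 .067 85.67
```

```text
time_s: 10.25
tcp_pos: [0.5074, 0.015, 0.0672]
tcp_rot: [[-0.661, 0.751, 0.0], [0.751, 0.661, 0.0], [-0.0, 0.0, -1.0]]
force: [-0.7, 0.8, -0.1]
opening: 0.134
grip_force: 30.0
turn [ 1.000e-04  1.000e-04 -7.735e-01] shift [-0.1  0.   0.2]
10.25 [0.5074 0.015  0.0672] yang 41.35 [ 0.  0. -1.] [-0.7  0.8 -0.1] 0.13357578978156506 29.9813112616539
```

```bash
python3 -m creep '[[[0,0,-0.1,0,0,0,-1],[0,0,-0.2,0,0,0,-1],[0,0,-0.3,0,0,0,-1],[0,0,-0.4,0,0,0,-1],[0,0,-0.5,0,0,0,-1],[0,0,-0.6,0,0,0,-1],[0,0,-0.7,0,0,0,-1],[0,0,-0.774,0,0,0,-1],[0,0,-0.774,0,0,0,-1],[0,0,-0.774,0,0,0,-1]]]'; python3 go.py .5135 .085 .067 85.67
python3 look.py 2 160 150
```

```text
time_s: 11.5
tcp_pos: [0.5074, 0.015, 0.0672]
tcp_rot: [[-0.997, 0.075, 0.0], [0.075, 0.997, 0.0], [-0.0, 0.0, -1.0]]
force: [0.6, -0.4, -0.7]
opening: 0.13
grip_force: 30.0
turn [0.     0.0001 0.0004] shift [-0.8 70.2  0.2]
11.5 [0.5074 0.015  0.0672] yang 85.69 [ 0.  0. -1.] [ 0.6 -0.4 -0.7] 0.1296746514234547 29.981593787670135
[234.20324376 213.39100875] [236.5469932  235.51404596]
```

View pics/z_2.png

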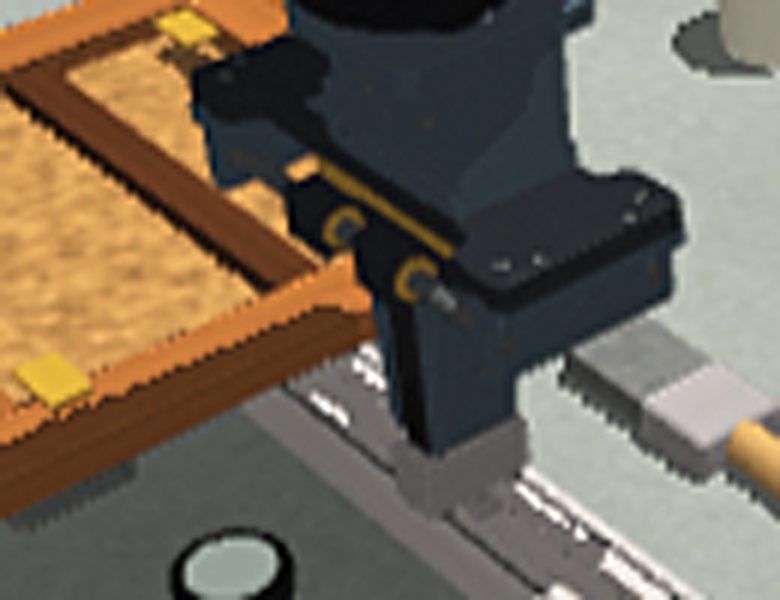

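The body now sits crosswise on the rail with the forces near zero. The frame edge is about 80–82 mm of travel away, so I'll slide 72 mm first.

```bash
python3 -m creep '[[[0,0,0,0,4,0,-1],[0,0,0,0,12,0,-1],[0,0,0,0,21,0,-1],[0,0,0,0,30,0,-1],[0,0,0,0,39,0,-1],[0,0,0,0,48,0,-1],[0,0,0,0,57,0,-1],[0,0,0,0,65,0,-1],[0,0,0,0,70,0,-1],[0,0,0,0,72,0,-1]]]'; python3 go.py .5135 .097 .067 85.67
```

```text
time_s: 12.8
tcp_pos: [0.5126, 0.0871, 0.0672]
tcp_rot: [[-0.997, 0.072, 0.0], [0.072, 0.997, -0.0], [-0.0, -0.0, -1.0]]
force: [0.2, -3.3, 3.6]
opening: 0.129
grip_force: 30.0
turn [-0.0001  0.      0.0031] shift [-0.1 10.   0.2]
12.8 [0.5126 0.0871 0.0672] yang 85.85 [ 0. -0. -1.] [ 0.2 -3.3  3.6] 0.12910376108822644 29.9813774228096
```

```bash
python3 -m creep '[[[0,0,0,0,1,0,-1],[0,0,0,0,2,0,-1],[0,0,0,0,3,0,-1],[0,0,0,0,4,0,-1],[0,0,0,0,4.5,0,-1],[0,0,0,0,5,0,-1],[0,0,0,0,5.5,0,-1],[0,0,0,0,6,0,-1],[0,0,0,0,6.5,0,-1],[0,0,0,0,7,0,-1]]]'; python3 go.py .5135 .097 .067 85.67
```

```text
time_s: 14.05
tcp_pos: [0.5131, 0.0938, 0.0672]
tcp_rot: [[-0.997, 0.073, -0.0], [0.073, 0.997, -0.0], [0.0, -0.0, -1.0]]
force: [-0.2, -5.3, 5.1]
opening: 0.129
grip_force: 30.0
turn [-0.     -0.      0.0028] shift [-0.2  3.2  0.2]
14.05 [0.5131 0.0938 0.0672] yang 85.83 [-0. -0. -1.] [-0.2 -5.3  5.1] 0.12949124962941969 29.983234405517578
```

```bash
python3 -m creep '[[[0,0,0,0,0.2,0,-1],[0,0,0,0,0.4,0,-1],[0,0,0,0,0.6,0,-1],[0,0,0,0,0.8,0,-1],[0,0,0,0,1,0,-1],[0,0,0,0,1.2,0,-1],[0,0,0,0,1.4,0,-1],[0,0,0,0,1.6,0,-1],[0,0,0,0,1.8,0,-1],[0,0,0,0,2,0,-1]]]'; python3 go.py .5135 .097 .067 85.67
```

```text
time_s: 15.3
tcp_pos: [0.5133, 0.0958, 0.0672]
tcp_rot: [[-0.997, 0.073, 0.0], [0.073, 0.997, -0.0], [-0.0, -0.0, -1.0]]
force: [0.3, -4.7, 5.3]
opening: 0.127
grip_force: 30.0
turn [-0.      0.0001  0.0028] shift [-0.1  1.2  0.2]
15.3 [0.5133 0.0958 0.0672] yang 85.83 [ 0. -0. -1.] [ 0.3 -4.7  5.3] 0.12695437964513023 29.983157515525818
```

```bash
python3 -m creep '[[[0,0,0,0,0.2,0,-1],[0,0,0,0,0.4,0,-1],[0,0,0,0,0.6,0,-1],[0,0,0,0,0.8,0,-1],[0,0,0,0,1,0,-1],[0,0,0,0,1.2,0,-1],[0,0,0,0,1.4,0,-1],[0,0,0,0,1.6,0,-1],[0,0,0,0,1.8,0,-1],[0,0,0,0,2,0,-1]]]'; python3 go.py .5135 .099 .067 85.67
```

```text
time_s: 16.55
tcp_pos: [0.5133, 0.0973, 0.0672]
tcp_rot: [[-0.997, 0.072, -0.0], [0.072, 0.997, -0.001], [0.0, -0.001, -1.0]]
force: [-0.1, -13.6, 7.0]
opening: 0.129
grip_force: 30.0
turn [-0.0008 -0.0002  0.0031] shift [-0.   1.7  0.2]
16.55 [0.5133 0.0973 0.0672] yang 85.85 [-0.    -0.001 -1.   ] [ -0.1 -13.6   7. ] 0.12890067596109123 30.00116139650345
```

Contact: the force rose to 13.6 N at y=0.0973, where 0.097 was expected. Now releasing and retreating upward.

```bash
python3 -m creep '[[[0,0,0,0,0,0,-0.6],[0,0,0,0,0,0,-0.3],[0,0,0,0,0,0,-0.3],[0,0,0,0,0,0,-0.3],[0,0,0,0,0,-5,-0.3],[0,0,0,0,0,-15,-0.3],[0,0,0,0,0,-30,-0.3],[0,0,0,0,0,-50,-0.3],[0,0,0,0,0,-75,-0.3],[0,0,0,0,0,-100,-0.3]]]'; python3 look.py 3 160 150
```

```text
time_s: 17.8
tcp_pos: [0.5135, 0.0978, 0.169]
tcp_rot: [[-0.997, 0.073, 0.001], [0.073, 0.997, 0.0], [-0.001, 0.0, -1.0]]
force: [0.6, 0.3, -0.1]
opening: 0.348
grip_force: 0.0
[206.77359174 155.84290613] [210.31073677 180.73304513]
```

View pics/z_3.png

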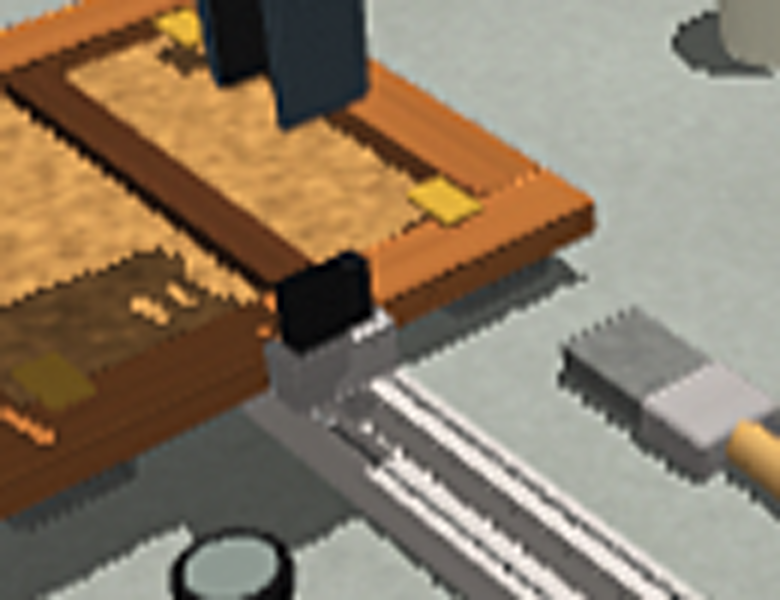

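The stop stands upright and crosswise against the frame edge at about (330,340) in the crop. The gripper is clear, and the loupe and brush haven't been disturbed.

```bash
python3 -c "
from bench import workorder;print(workorder.job_done())"
```

```text
the job is handed in; nothing more can be done
None
```

The stop is seated in the rail, turned a quarter turn and slid until it touched the frame's edge (13.6 N peak reading), then released. The job is handed in at about 18 s, but no verdict came back.

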